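Fresh pot from the clip-locked stack onto the balance

TASK

Take the lid off the stack of two clip-locked white pots and set it down anywhere clear; then free the top pot by raising it a few millimetres, twisting it anticlockwise (seen from above) out of the clips and lifting it off, leaving the lower pot standing in its dock, and stand it gently upright in the middle of the balance pan. Then put the lid back on the pot that stays in the dock. Do not shift the cups, bottle, jar, tip box, beaker, canister or anything else standing about.

Things in the scene. Friction and masses are not known exactly. Their poses are not given: they have to be found in the camera images.
- top_pot_c (a point): The upper of two identical white pots, 105 mm high, about 0.11 kg; this point is on its axis, half-way up (52.5 mm above its underside); z up, x along the line of its clips and ears. From below: 34 mm square foot to 12 mm, 48 mm diameter plinth to 45 mm, then a round open cup, 60 mm outer diameter, wall 3 mm, to the rim. The cup is free to grip on its +y and -y sides.
- top_pot_ear (a point): Centre of the top pot's +x ear; another lies opposite. The ears stick out sideways at the cup's foot (45 to 50 mm above the pot's underside) to 41 mm from the axis; 12 mm wide, 5 mm thick. Nested, the upper pot rests on the lower rim, 60 mm above the lower pot's height, its ears lying in the lower pot's clips.
- low_pot_clip (a point): Middle of the lower pot's +x rim clip, 9 mm above the rim; one opposite, and the same on the top pot. Clips reach 46 mm from the axis, 18 mm above the rim, 27 mm wide. The roof stops a straight lift at 9 mm, a wall stops clockwise turning, a rounded 4 mm sill hinders anticlockwise turning until the pot is raised. Raised 5 to 8 mm and turned anticlockwise 45 to 60 degrees, the top pot is free to lift.
- low_pot_c (a point): The lower pot, same shape; this point is on its axis, half-way up (52.5 mm above its underside); x along its clips. Its square foot sits loosely in the dock's square recess, so that it cannot turn but lifts out freely.
- lid_c (a point): The white round lid, 50 mm high overall, lying on the rim of the top pot at the start; this point is on its axis, 25 mm above its underside; z up. From below: a plug 46 mm in diameter and 8 mm high that enters a pot's mouth (54 mm), a disc 60 mm in diameter and 6 mm thick that rests on the rim, a round knob 24 mm in diameter and 36 mm high. About 0.06 kg.
- dock: Square aluminium plate 100 x 100 x 20 mm, fixed; origin at the centre of its underside. The lower pot stands in its recess with its underside 10 mm above the table.
- pan (a point): Centre of the top of the round steel balance pan, 110 mm in diameter, 60 mm above the table; the pan gives on a spring, 1.5 N per mm, up to 6 mm. x and y of this point are the balance's own: its housing (45 mm high, flat white, 150 mm wide along y) reaches from 130 mm to the -x side of this point to 60 mm to the +x side.
- cups_c (a point): Bystander: stack of plain white cups without clips, 70 mm in diameter, 132 mm high, loose; this point is on its axis, half-way up.
- bottle_c (a point): Bystander: clear bottle with a blue cap, 68 mm in diameter, 170 mm high, loose; this point is on its axis, half-way up.
- jar_c (a point): Bystander: amber jar with a black cap, 72 mm in diameter, 100 mm high, loose; this point is on its axis, half-way up.
- tip_box_c (a point): Bystander: orange pipette-tip box with a clear cover, 82 (x) x 120 (y) x 65 mm high, loose; this point is at its centre.
- beaker_c (a point): Bystander: clear plastic beaker, 54 mm in diameter, 80 mm high, loose; this point is on its axis, half-way up.
- canister_c (a point): Bystander: white and grey canister, 58 mm in diameter, 78 mm high, loose; this point is on its axis, half-way up.
- balance: Generic bench balance carrying the pan, fixed; origin under its housing, 15 mm to the -x side of the pan's centre; x points to the back of the balance.

How it is judged:
By the outcome, as a careful person would: the job done as asked, in the order asked, and still so for the second after the job is handed in, with the robot touching nothing.
It also fails if it takes over 72 s, if anything falls off the work surface, if the arm or the gripper's body presses on something with over 40 N, if the wrist force passes 120 N, or if a joint passes its speed limit or range.

ROBOT

A 6-joint arm with a two-finger parallel gripper is mounted at the origin on the work surface. World frame = base frame: x ahead of the robot, y to its left, z up, the work surface at z = 0. Lengths are in mm, angles in rad, forces in N, time in s.
With the tool pointing down it reaches from about 400 to 925 mm from the base axis. Payload 12.5 kg.
Tool frame: the origin (TCP) lies on the centre line of the jaws, within the pads' length; the fingertips stand 8 mm ahead of it and the grasp point (between the pads) lies 11 mm behind it; z points along the fingers, x is the direction in which the jaws open and shut, and the axes are right-handed (so a half turn about z gives the same grasp; the last joint's range is limited). The gripper opens to 95 mm and grips with 3 to 60 N. Pads are 20 mm wide; open, the fingers measure 119 mm over their backs; the gripper's body (75 mm by 180 mm) begins 59 mm behind the grasp point.
Start: joints at [-1.267, 0.491, 1.559, -0, 1.092, -0.106], TCP at [249.04, -573.258, 222.661] pointing down, gripper open.
Joint ranges: [-3.1, 3.1], [-0.84, 2.19], [0.05, 2.79], [-1.13, 4.28], [0.06, 2.93], [-2.69, 2.69]. Speed limits (rad/s): [2.22, 2.22, 2.79, 3.14, 3.14, 3.14].

INTERFACE

Orientations are given as [roll, pitch, yaw] about the fixed x, y, z axes, in that order (R = Rz(yaw) Ry(pitch) Rx(roll)).
In Python, from cell import env gives the robot as it stands. The module is installed in compiled form; this text tells all that it offers.
- The arm moves only by the tool send_rows, never from a script. Its argument "moves" is a list that holds one entry, the list of rows, each a list of 6 numbers: the shift along the tool's x, y, z as a fraction of full scale, then the turn, a rotation vector about the tool's x, y, z as a fraction of full scale. A call has 1 to 12 rows; each row is the pose to reach, as a shift and turn from the pose commanded when the call began, along the tool's axes at that moment; what a row does not reach only later rows make up. Full scale, the value 1, is 0.3 m for a shift and 90 degrees for a turn. A row lasts 1/12 s, in which the tool goes at most 41.7 mm and 7.16 degrees, less where a joint would pass 70% of its speed; a pose out of reach is approached as far as the arm can. A call with a number of a shift or a turn outside -1 to 1 is refused whole. A call with a gripper value outside its range is refused whole. "grip" is the gripper's target within -1 to 1 (shut at 1, half-way at 0, fully open at -1), set as the call begins (left out, the last holds). The fingers move at their own pace and stop on an object; the grip force is fixed at half the most. Time passes only in rows, so rows that repeat a pose let the fingers close. It gives the time, the measured TCP pose, the force and the opening at its end, in the units of the state.
- env.state(): the state, without advancing time (a new reading comes with each control period).
- env.read_camera(name): name is "side" or "top" or "wrist"; returns a dict with "image" (400x640x3 uint8, red, green, blue), "mtx" (3x3 intrinsics, pixels), "T" (4x4, takes a point from camera to world coordinates); the wrist camera has in their place "mount" (4x4, takes a point from camera to tool coordinates, whose origin is the TCP and whose axes are the tool frame's). Camera axes: x right, y up, looking along -z (the intrinsics and any distortion apply to the point x, -y, -z); pixel columns grow to the right and rows downward; lengths in mm; the calibration is good to about 2 mm. A picture is of the moment at which its call begins: read the wrist's pose just before it. There is no depth.
- env.job_done(): hands the job in, once; it reports no verdict.
Trained networks look in the newest picture that a camera, given by its name, has taken for a name from the list of things; names that differ only in an ending like _2 or _b are one class to them, and where a whole thing is asked for, a point or a joint stands for the part that bears it (a point fixed in the world has none). Each returns a list of dicts, best first, with "confidence" (0 to 1); they miss things now and then, are a little off and sometimes report something else, mostly with a low value. They report only what shows in the picture. A call takes as long as a camera call.
- env.look_for(camera, thing): "xy" ([column, row] in pixels, amid what is visible of it).
- env.outline_of(camera, thing): "region" (400x640 bool, what is visible of it) and "xy" ([column, row] in pixels, amid what is visible of it).
The state is a dict: "t": time; "joints": joint angles; "qvel": joint speeds; "tau": joint torques, N m; "eef_pos": TCP position; "tcp_rot": TCP orientation; "ft_force": force on the tool from outside, world axes, zero at the start; "moment": the same for the moment, N m; "opening": opening from 0.0 (shut) to 1.0 (fully open).
Only numpy, scipy, OpenCV 4.12 (cv2) and the standard library are available. Lean on these libraries where they do the work, as an engineer would, in place of code of your own. Each camera call takes 0.05 s, during which the arm holds its last target. There are 200 camera calls.

## Working session

There is one attempt and no reset: what is moved stays moved. The work goes in short steps, Python scripts to look and compute and a tool call to move; the robot and the scene stay as the last step left them, time stands still between calls to the robot, and variables do not carry over. Pictures are saved under pics/ and viewed, about 8 in all and at most 12, crops included, and the job is handed in when it is done.

Besides the shell and the picture viewer there is one more tool, called after "Emit:" by a JSON object that holds its "op" and its "data", one argument or row to a line. send_rows: Moves the arm, as the interface text tells. Its arguments: {"type":"object","properties":{"moves":{"type":"array","items":{"type":"array","items":{"type":"array","items":{"type":"number"}}}},"grip":{"type":"number"}},"required":["moves"]}

```bash
mkdir -p pics; cat > h.py <<'E'
import numpy as np, cv2
from cell import env
from scipy.spatial.transform import Rotation as R
def ray(c,uv,st=None):
    K=np.array(c["mtx"]); 
    T=np.array(c["T"]) if "T" in c else tool(st)@np.array(c["mount"])
    p=np.linalg.solve(K,[uv[0],uv[1],1.]); d=T[:3,:3]@np.array([p[0],-p[1],-p[2]])
    return T[:3,3],d/np.linalg.norm(d)
def tool(st):
    M=np.eye(4); M[:3,:3]=R.from_euler('xyz',st["tcp_rot"]).as_matrix(); M[:3,3]=st["eef_pos"]; return M
def atz(o,d,z): return o+d*(z-o[2])/d[2]
def proj(c,P,st=None):
    T=np.array(c["T"]) if "T" in c else tool(st)@np.array(c["mount"])
    q=np.linalg.inv(T)@np.append(P,1); v=np.array(c["mtx"])@[q[0],-q[1],-q[2]]; return v[:2]/v[2]
E
python3 - <<'E'
from h import *
st=env.state(); print({k:np.round(v,3).tolist() for k,v in st.items()})
things="top_pot_c top_pot_ear low_pot_clip low_pot_c lid_c dock pan cups_c bottle_c jar_c tip_box_c beaker_c canister_c balance".split()
ims=[]
for n in("top","side"):
    c=env.read_camera(n); im=c["image"][:,:,::-1].copy(); o=np.array(c["T"]);print(n,o[:3,3].round(),c.keys())
    for t in things:
        for r in env.look_for(n,t)[:2]:
            if r["confidence"]<.3: continue
            P=atz(*ray(c,r["xy"]),0)
            print(n,t,round(r["confidence"],2),np.round(r["xy"]),P.round()[:2])
            cv2.putText(im,t[:7],tuple(int(a) for a in r["xy"]),0,.35,(0,0,255),1)
    cv2.imwrite(f"pics/{n}1.png",im)
E
```

```text
{'t': 0.0, 'joints': [-1.267, 0.492, 1.559, -0.0, 1.092, -0.106], 'qvel': [0.0, 0.001, 0.0, -0.001, 0.002, 0.003], 'tau': [-0.001, -61.264, -25.818, 0.069, 0.048, -0.0], 'eef_pos': [248.95, -573.008, 222.049], 'tcp_rot': [-3.141, 0.001, -1.161], 'ft_force': [0.153, 0.072, -0.601], 'moment': [-0.034, -0.049, -0.012], 'opening': 0.997}
top [ 469.   -5. 1052.] dict_keys(['image', 'mtx', 'T'])
top top_pot_c 0.67 [306. 164.] [582.  13.]
top top_pot_ear 0.52 [296. 168.] [573.  39.]
top low_pot_clip 0.51 [225. 121.] [684. 212.]
top low_pot_clip 0.44 [388. 203.] [ 491. -188.]
top lid_c 0.63 [298. 150.] [616.  34.]
top lid_c 0.33 [439. 230.] [ 426. -313.]
top dock 0.87 [302. 174.] [557.  23.]
top pan 0.88 [173. 208.] [467. 332.]
top cups_c 0.55 [439. 229.] [ 430. -314.]
top bottle_c 0.74 [400. 133.] [ 662. -214.]
top bottle_c 0.5 [252. 198.] [497. 143.]
top jar_c 0.96 [224. 120.] [686. 216.]
top tip_box_c 0.7 [315. 252.] [369. -12.]
top beaker_c 0.94 [252. 195.] [504. 144.]
top canister_c 0.96 [387. 205.] [ 485. -186.]
side [445. 812. 876.] dict_keys(['image', 'mtx', 'T'])
side top_pot_c 0.85 [291. 199.] [ 612. -134.]
side top_pot_ear 0.77 [288. 208.] [ 615. -102.]
side low_pot_clip 0.59 [288. 232.] [602. -16.]
side low_pot_c 0.81 [291. 232.] [595. -16.]
side lid_c 0.65 [288. 188.] [ 628. -178.]
side dock 0.71 [292. 250.] [584.  43.]
side pan 0.91 [328. 346.] [475. 288.]
side cups_c 0.7 [366. 145.] [ 422. -402.]
side cups_c 0.57 [292. 248.] [585.  39.]
side bottle_c 0.78 [277. 156.] [ 680. -318.]
side jar_c 0.85 [237. 289.] [688. 171.]
side tip_box_c 0.63 [383. 236.] [366. -28.]
side beaker_c 0.65 [327. 275.] [493. 110.]
side canister_c 0.78 [337. 179.] [ 497. -232.]
side balance 0.93 [350. 354.] [430. 301.]
```

```bash
python3 -c "
import cv2
cv2.imwrite('pics/c1.png',cv2.resize(cv2.imread('pics/top1.png')[60:320,110:510],None,fx=2,fy=2))
cv2.imwrite('pics/c2.png',cv2.resize(cv2.imread('pics/side1.png')[90:390,180:460],None,fx=2,fy=2))"
```

```text
(no output)
```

View pics/c1.png

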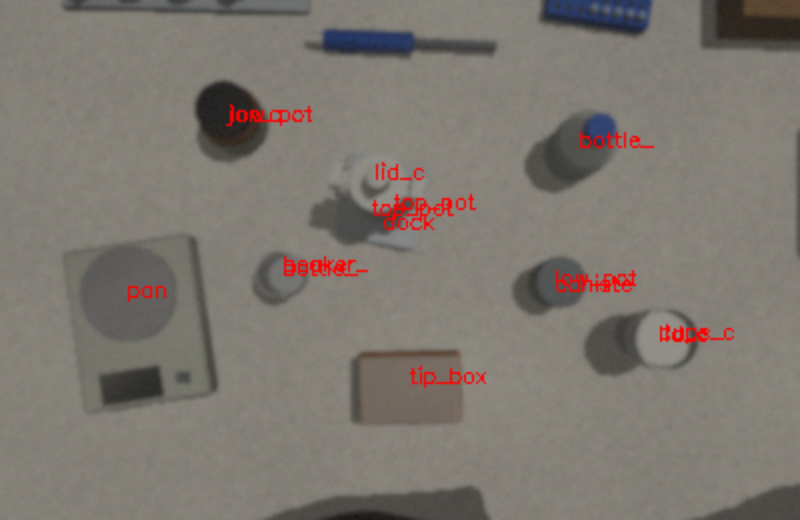

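View pics/c2.png

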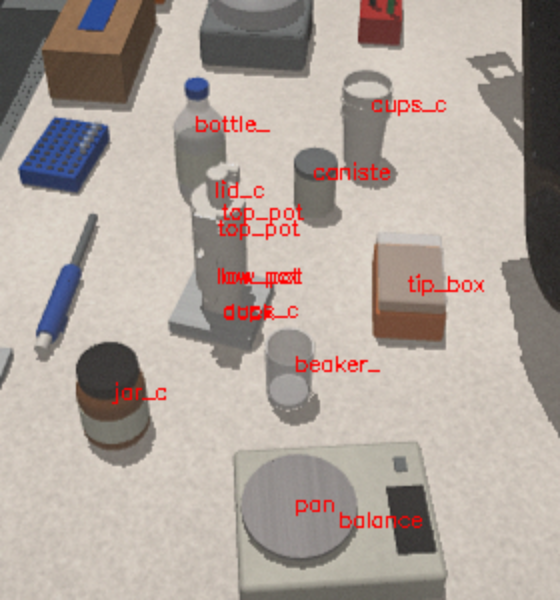

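The pictures show the stack at top pixel ~(299,151), its clips roughly along world y (+79°), the pan at ~(174,206), and clear table around (600,-100). I'll move above the stack next.

```bash
cat >> h.py <<'E'
def plan(P,yawdeg=None,st=None):
    st=st or env.state(); M=tool(st)
    y=st["tcp_rot"][2] if yawdeg is None else np.radians(yawdeg)
    s=M[:3,:3].T@(np.array(P)-M[:3,3])/300
    r=(R.from_matrix(M[:3,:3]).inv()*R.from_euler('xyz',[np.pi,0,y])).as_rotvec()/(np.pi/2)
    print("plan",s.round(4).tolist(),r.round(4).tolist(),"from",np.round(st["eef_pos"],1),np.degrees(st["tcp_rot"]).round(2))
E
python3 - <<'E'
from h import *
c=env.read_camera("wrist"); print(c["mount"].round(2),c["mtx"]); 
plan([400,-300,400],-40); plan([560,20,400],-11)
E
```

```text
[[   1.     -0.      0.     -0.24]
 [  -0.     -0.97   -0.25  -68.84]
 [   0.      0.25   -0.97 -162.19]
 [   0.      0.      0.      1.  ]] [[291.70240863   0.         318.53810495]
 [  0.         291.70240863 204.47514131]
 [  0.           0.           1.        ]]
plan [-0.6349, -0.8244, -0.5912] [0.0, -0.0, -0.2947] from [ 249.  -573.3  222.7] [180.    -0.   -66.52]
plan [-1.4008, -1.7386, -0.5913] [0.0, -0.0, -0.6169] from [ 249.  -573.3  222.7] [180.    -0.   -66.52]
```

Emit:
{"op": "send_rows", "data": {
  "moves": [
    [[-0.63,-0.82,-0.59,0,0,-0.295],[-0.63,-0.82,-0.59,0,0,-0.295],[-0.63,-0.82,-0.59,0,0,-0.295],[-0.63,-0.82,-0.59,0,0,-0.295],[-0.63,-0.82,-0.59,0,0,-0.295],[-0.63,-0.82,-0.59,0,0,-0.295],[-0.63,-0.82,-0.59,0,0,-0.295],[-0.63,-0.82,-0.59,0,0,-0.295],[-0.63,-0.82,-0.59,0,0,-0.295],[-0.63,-0.82,-0.59,0,0,-0.295]]
  ],
  "grip": -1
}}

```text
t: 2.38
eef_pos: [401.1, -299.2, 402.8]
tcp_rot: [-3.141, -0.005, -0.694]
ft_force: [0.1, -0.5, -0.0]
opening: 1.006
```

```bash
python3 - <<'E'
from h import *
plan([560,20,390],-11)
E
```

```text
plan [-0.2737, -1.1565, 0.0415] [0.0006, -0.0032, -0.3197] from [ 401.1 -299.2  402.8] [-179.98   -0.29  -39.78]
```

Emit:
{"op": "send_rows", "data": {
  "moves": [
    [[-0.27,-1,0.04,0,0,-0.32],[-0.27,-1,0.04,0,0,-0.32],[-0.27,-1,0.04,0,0,-0.32],[-0.27,-1,0.04,0,0,-0.32],[-0.27,-1,0.04,0,0,-0.32],[-0.27,-1,0.04,0,0,-0.32],[-0.27,-1,0.04,0,0,-0.32],[-0.27,-1,0.04,0,0,-0.32],[-0.27,-1,0.04,0,0,-0.32],[-0.27,-1,0.04,0,0,-0.32]]
  ]
}}

```text
t: 3.22
eef_pos: [530.1, -19.6, 386.9]
tcp_rot: [3.141, 0.001, -0.193]
ft_force: [0.2, 0.6, -1.3]
opening: 0.995
```

```bash
python3 - <<'E'
from h import *
st=env.state(); c=env.read_camera("wrist"); im=c["image"][:,:,::-1].copy()
for t,z in (("lid_c",192),("top_pot_c",122),("top_pot_ear",118),("low_pot_clip",124),("dock",20),("pan",60)):
    for r in env.look_for("wrist",t)[:3]:
        print(t,round(r["confidence"],2),np.round(r["xy"]),atz(*ray(c,r["xy"],st),z).round(1))
cv2.imwrite("pics/w1.png",im); print(st["eef_pos"],np.degrees(st["tcp_rot"]))
np.save("w1.npy",np.array([st,c],dtype=object),allow_pickle=True)
E
```

```text
lid_c 0.87 [358. 140.] [587.6  28.9 192. ]
top_pot_c 0.56 [356. 115.] [598.9  58.7 122. ]
top_pot_ear 0.74 [358. 117.] [601.4  56.6 118. ]
top_pot_ear 0.4 [383.  19.] [653.1 171.5 118. ]
low_pot_clip 0.73 [384.  20.] [653.4 168.9 124. ]
low_pot_clip 0.55 [343. 167.] [568.1  -9.3 124. ]
low_pot_clip 0.19 [388. 247.] [ 615.3 -145.   124. ]
dock 0.95 [329. 132.] [560.9  42.2  20. ]
[530.1313058  -19.61314154 386.87452007] [ 1.79975550e+02  6.48756693e-02 -1.10639902e+01]
```

View pics/w1.png

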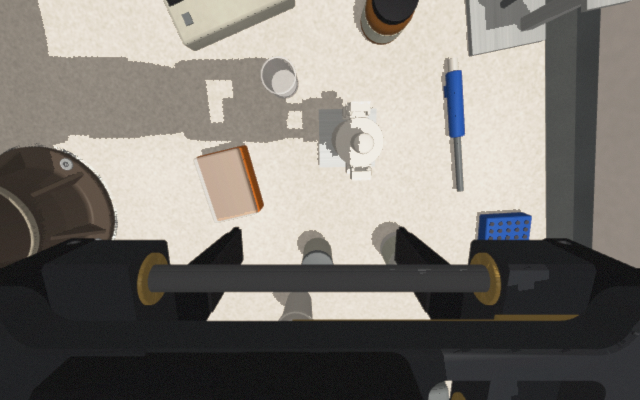

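```bash
python3 - <<'E'
from h import *
st,c=np.load("w1.npy",allow_pickle=True)
for n,uv,z in(("knob",(366,142),217),("disc",(358.5,142),181),("clipA",(361,106.5),193),("clipB",(361,172.5),193)):
    print(n,atz(*ray(c,uv,st),z).round(1))
im=c["image"][80:200,290:410,::-1]; cv2.imwrite("pics/w1c.png",cv2.resize(im,None,fx=5,fy=5,interpolation=cv2.INTER_CUBIC))
plan([590,26,300],-11)
E
```

```text
knob [592.7  26.1 217. ]
disc [588.9  25.5 181. ]
clipA [596.6  65.5 193. ]
clipB [584.7 -10.5 193. ]
plan [0.1663, -0.1923, 0.2926] [0.0001, -0.0002, -0.0028] from [529.8 -20.8 387.8] [ 1.7999e+02 -2.0000e-02 -1.1250e+01]
```

View pics/w1c.png

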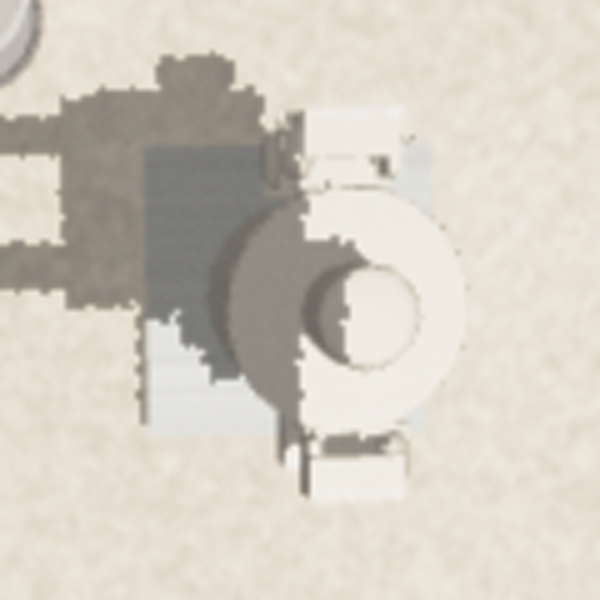

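The knob centre is at crop (371,316), i.e. about (590.5, 25) in world. The clips line up with the image vertical, so the yaw is already right.

Emit:
{"op": "send_rows", "data": {
  "moves": [
    [[0.168,-0.189,0.1,0,0,-0.003],[0.168,-0.189,0.2,0,0,-0.003],[0.168,-0.189,0.28,0,0,-0.003],[0.168,-0.189,0.38,0,0,-0.003],[0.168,-0.189,0.48,0,0,-0.003],[0.168,-0.189,0.55,0,0,-0.003],[0.168,-0.189,0.61,0,0,-0.003],[0.168,-0.189,0.645,0,0,-0.003],[0.168,-0.189,0.645,0,0,-0.003]]
  ]
}}

```text
t: 4.32
eef_pos: [589.7, 25.5, 192.2]
tcp_rot: [3.141, 0.003, -0.191]
ft_force: [-0.3, -0.3, 0.5]
opening: 1.0
```

Emit:
{"op": "send_rows", "data": {
  "moves": [
    [[0,0,0,0,0,0],[0,0,0,0,0,0],[0,0,0,0,0,0],[0,0,0,0,0,0],[0,0,0,0,0,0],[0,0,0,0,0,0],[0,0,0,0,0,0],[0,0,0,0,0,0],[0,0,0,0,0,0],[0,0,0,0,0,0]]
  ],
  "grip": 1
}}

```text
t: 5.15
eef_pos: [590.5, 25.9, 194.1]
tcp_rot: [3.142, -0.0, -0.19]
ft_force: [0.5, -0.1, 0.1]
opening: 0.354
```

```bash
python3 - <<'E'
from h import *
st=env.state();print(st["opening"],st["ft_force"],st["t"]); plan([600,-100,260],-11);plan([600,-100,33],-11)
E
```

```text
0.35424524385474276 [ 0.54433072 -0.11782678  0.12285234] 5.15
plan [0.1106, 0.4062, -0.2196] [0.0, -0.0, 0.0011] from [590.5  25.9 194.1] [180.   -0.  -10.9]
plan [0.1106, 0.4061, 0.537] [0.0, -0.0, 0.0011] from [590.5  25.9 194.1] [180.   -0.  -10.9]
```

Emit:
{"op": "send_rows", "data": {
  "moves": [
    [[0,0,0,0,0,0],[0,0,0,0,0,0],[0,0,0,0,0,0],[0,0,0,0,0,0],[0,0,0,0,0,0],[0,0,-0.02,0,0,0],[0,0,-0.07,0,0,0],[0,0,-0.15,0,0,0],[0.0,0.0,-0.22,0,0,0],[0.02,0.08,-0.22,0,0,0],[0.05,0.18,-0.22,0,0,0],[0.07,0.26,-0.22,0,0,0]]
  ],
  "grip": 1
}}

```text
t: 6.15
eef_pos: [596.5, -55.8, 261.1]
tcp_rot: [3.141, -0.001, -0.189]
ft_force: [0.9, 0.0, -0.2]
opening: 0.243
```

```bash
python3 - <<'E'
from h import *
st=env.state();print(st["opening"],st["ft_force"],st["t"]); plan([600,-100,200],-11);plan([600,-100,29],-11)
E
```

```text
0.2434009420779515 [ 0.90236847  0.02794374 -0.2342773 ] 6.15
plan [0.0389, 0.1424, 0.2037] [0.0002, -0.0009, 0.0017] from [596.5 -55.8 261.1] [ 1.7998e+02 -8.0000e-02 -1.0840e+01]
plan [0.0381, 0.1422, 0.7737] [0.0002, -0.0009, 0.0017] from [596.5 -55.8 261.1] [ 1.7998e+02 -8.0000e-02 -1.0840e+01]
```

Emit:
{"op": "send_rows", "data": {
  "moves": [
    [[0.04,0.14,0.08,0,0,0],[0.04,0.14,0.2,0,0,0],[0.04,0.14,0.33,0,0,0],[0.04,0.14,0.46,0,0,0],[0.04,0.14,0.58,0,0,0],[0.04,0.14,0.68,0,0,0],[0.04,0.14,0.735,0,0,0],[0.04,0.14,0.755,0,0,0],[0.04,0.14,0.765,0,0,0],[0.04,0.14,0.77,0,0,0],[0.04,0.14,0.773,0,0,0],[0.04,0.14,0.773,0,0,0]]
  ]
}}

```text
t: 7.15
eef_pos: [600.7, -98.3, 29.4]
tcp_rot: [3.141, -0.002, -0.19]
ft_force: [0.2, 0.4, -0.3]
opening: 0.246
```

Emit:
{"op": "send_rows", "data": {
  "moves": [
    [[0,0,0.002,0,0,0],[0,0,0.004,0,0,0],[0,0,0.006,0,0,0],[0,0,0.008,0,0,0]]
  ]
}}

```text
t: 7.48
eef_pos: [600.4, -98.2, 27.0]
tcp_rot: [3.141, -0.001, -0.19]
ft_force: [-4.3, 1.2, 18.4]
opening: 0.245
```

Emit:
{"op": "send_rows", "data": {
  "moves": [
    [[0,0,-0.003,0,0,0],[0,0,-0.003,0,0,0],[0,0,-0.003,0,0,0],[0,0,-0.003,0,0,0],[0,0,-0.003,0,0,0],[0,0,-0.003,0,0,0],[0,0,-0.08,0,0,0],[0,0,-0.2,0,0,0],[0,0,-0.33,0,0,0],[0,0,-0.46,0,0,0],[0,0,-0.59,0,0,0],[0,0,-0.7,0,0,0]]
  ],
  "grip": -1
}}

```text
t: 8.48
eef_pos: [600.1, -98.2, 238.7]
tcp_rot: [3.141, -0.002, -0.19]
ft_force: [0.2, -0.7, 0.5]
opening: 0.99
```

```bash
python3 - <<'E'
from h import *
plan([590,-30,320],-11)
E
```

```text
plan [-0.0756, -0.2166, -0.2711] [0.0002, -0.001, 0.0011] from [600.1 -98.2 238.7] [ 1.7998e+02 -9.0000e-02 -1.0900e+01]
```

Emit:
{"op": "send_rows", "data": {
  "moves": [
    [[-0.075,-0.21,-0.1,0,0,0],[-0.075,-0.21,-0.2,0,0,0],[-0.075,-0.21,-0.27,0,0,0],[-0.075,-0.21,-0.27,0,0,0],[-0.075,-0.21,-0.27,0,0,0]]
  ]
}}

```text
t: 8.9
eef_pos: [590.2, -31.6, 318.2]
tcp_rot: [3.142, -0.003, -0.189]
ft_force: [0.2, -1.0, -0.4]
opening: 0.997
```

```bash
python3 - <<'E'
from h import *
st=env.state(); c=env.read_camera("wrist"); np.save("w2.npy",np.array([st,c],dtype=object),allow_pickle=True)
u,v=proj(c,[590.5,25.5,175],st); print(u,v,[proj(c,[590.5+30*a,25.5,175],st).round() for a in(-1,1)])
u,v=int(u),int(v); x0,y0=max(u-75,0),max(v-75,0)
cv2.imwrite("pics/w2c.png",cv2.resize(c["image"][y0:y0+150,x0:x0+150,::-1],None,fx=4,fy=4,interpolation=cv2.INTER_CUBIC)); print(x0,y0)
for t,z in (("top_pot_c",122),("top_pot_ear",118),("low_pot_clip",184),("dock",20)):
    for r in env.look_for("wrist",t)[:3]:
        print(t,round(r["confidence"],2),np.round(r["xy"]),atz(*ray(c,r["xy"],st),z).round(1))
plan([590.5,25.5,260],-11); plan([590.5,25.5,147],-11)
E
```

```text
307.9621792699281 143.6937088379012 [array([279., 149.]), array([337., 138.])]
232 68
top_pot_c 0.72 [306. 143.] [586.5  24.5 122. ]
top_pot_ear 0.56 [306. 140.] [586.7  27.7 118. ]
dock 0.6 [332. 120.] [627.4  48.3  20. ]
plan [-0.0337, -0.1902, 0.1848] [0.0001, 0.0014, 0.0007] from [589.7 -32.5 315.4] [ 1.7999e+02  1.3000e-01 -1.0940e+01]
plan [-0.0329, -0.1903, 0.5615] [0.0001, 0.0014, 0.0007] from [589.7 -32.5 315.4] [ 1.7999e+02  1.3000e-01 -1.0940e+01]
```

View pics/w2c.png

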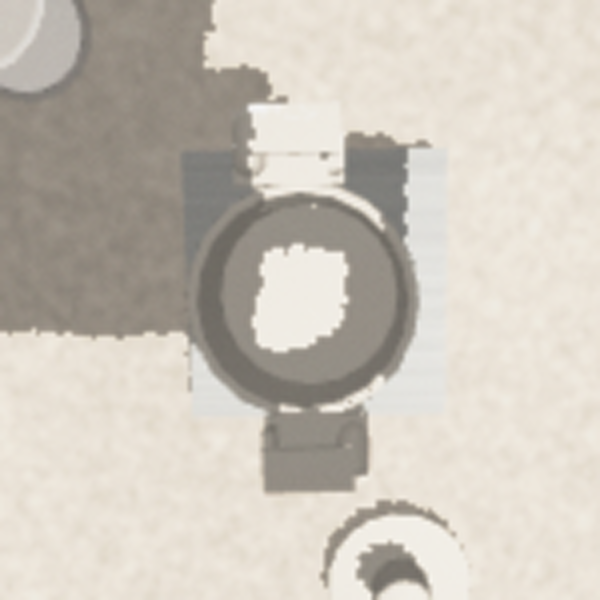

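The rim centre is at about (308,143), as predicted for (590.5, 25.5), and the lid stands upright beside the dock. Gripping the cup now.

Emit:
{"op": "send_rows", "data": {
  "moves": [
    [[-0.033,-0.19,0.06,0,0.001,0],[-0.033,-0.19,0.14,0,0.001,0],[-0.033,-0.19,0.2,0,0.001,0],[-0.033,-0.19,0.28,0,0.001,0],[-0.033,-0.19,0.36,0,0.001,0],[-0.033,-0.19,0.44,0,0.001,0],[-0.033,-0.19,0.5,0,0.001,0],[-0.033,-0.19,0.545,0,0.001,0],[-0.033,-0.19,0.562,0,0.001,0],[-0.033,-0.19,0.562,0,0.001,0]]
  ]
}}

```text
t: 9.98
eef_pos: [590.4, 25.5, 146.5]
tcp_rot: [3.141, 0.001, -0.191]
ft_force: [-0.2, -0.6, 0.4]
opening: 1.0
```

Emit:
{"op": "send_rows", "data": {
  "moves": [
    [[0,0,0,0,0,0],[0,0,0,0,0,0],[0,0,0,0,0,0],[0,0,0,0,0,0],[0,0,0,0,0,0],[0,0,0,0,0,0],[0,0,0,0,0,0],[0,0,0,0,0,0],[0,0,0,0,0,0],[0,0,0,0,0,0]]
  ],
  "grip": 1
}}

```text
t: 10.82
eef_pos: [591.0, 25.8, 148.5]
tcp_rot: [3.142, -0.002, -0.19]
ft_force: [-1.8, 0.7, 4.8]
opening: 0.618
```

Emit:
{"op": "send_rows", "data": {
  "moves": [
    [[0,0,0,0,0,0],[0,0,-0.004,0,0,0],[0,0,-0.009,0,0,0],[0,0,-0.014,0,0,0],[0,0,-0.019,0,0,0],[0,0,-0.021,0,0,0],[0,0,-0.021,0,0,0],[0,0,-0.021,0,0,0]]
  ]
}}

```text
t: 11.48
eef_pos: [591.0, 25.8, 154.5]
tcp_rot: [3.142, -0.002, -0.19]
ft_force: [-0.2, 0.5, -0.8]
opening: 0.616
```

Emit:
{"op": "send_rows", "data": {
  "moves": [
    [[0,0,0,0,0,-0.02],[0,0,0,0,0,-0.06],[0,0,0,0,0,-0.11],[0,0,0,0,0,-0.16],[0,0,0,0,0,-0.21],[0,0,0,0,0,-0.26],[0,0,0,0,0,-0.31]]
  ]
}}

```text
t: 12.07
eef_pos: [591.0, 25.8, 154.4]
tcp_rot: [3.141, -0.001, 0.301]
ft_force: [0.3, 0.9, -1.2]
opening: 0.617
```

Emit:
{"op": "send_rows", "data": {
  "moves": [
    [[0,0,0,0,0,-0.05],[0,0,0,0,0,-0.1],[0,0,0,0,0,-0.15],[0,0,0,0,0,-0.2],[0,0,0,0,0,-0.25],[0,0,0,0,0,-0.28],[0,0,0,0,0,-0.28]]
  ]
}}

```text
t: 12.65
eef_pos: [591.0, 25.8, 154.4]
tcp_rot: [3.14, -0.001, 0.739]
ft_force: [0.1, -0.1, -1.5]
opening: 0.618
```

```bash
python3 - <<'E'
from h import *
st=env.state(); print(st["ft_force"],st["moment"],np.degrees(st["tcp_rot"]),st["eef_pos"])
c=env.read_camera("side"); cv2.imwrite("pics/s2.png",cv2.resize(c["image"][150:290,220:360,::-1],None,fx=4,fy=4,interpolation=cv2.INTER_CUBIC))
E
```

```text
[ 0.14036167 -0.09163639 -1.46455608] [-0.00196038 -0.1113308  -0.02943442] [ 1.79930773e+02 -4.33180795e-02  4.23259787e+01] [590.96317911  25.81072073 154.40859837]
```

View pics/s2.png

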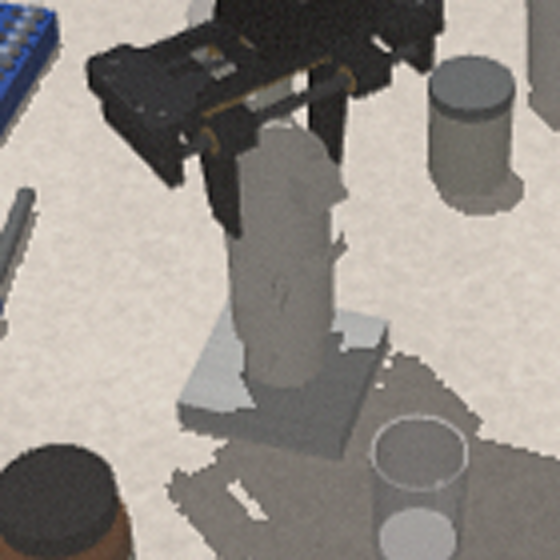

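The pot has turned 53° with almost no resistance, and the lower pot is still in the dock. Lifting it out carefully.

Emit:
{"op": "send_rows", "data": {
  "moves": [
    [[0,0,-0.01,0,0,0],[0,0,-0.03,0,0,0],[0,0,-0.05,0,0,0],[0,0,-0.07,0,0,0],[0,0,-0.09,0,0,0],[0,0,-0.1,0,0,0]]
  ]
}}

```text
t: 13.2
eef_pos: [591.3, 25.8, 185.8]
tcp_rot: [3.139, -0.002, 0.736]
ft_force: [0.3, 0.3, -1.9]
opening: 0.613
```

Emit:
{"op": "send_rows", "data": {
  "moves": [
    [[0,0,-0.06,0,0,0],[0,0,-0.15,0,0,0],[0,0,-0.25,0,0,0],[0,0,-0.35,0,0,0],[0,0,-0.42,0,0,0],[0,0,-0.42,0,0,0]]
  ]
}}

```text
t: 13.7
eef_pos: [591.9, 25.8, 315.4]
tcp_rot: [3.135, -0.006, 0.736]
ft_force: [0.3, -0.4, -1.1]
opening: 0.621
```

```bash
python3 - <<'E'
from h import *
st=env.state(); print(st["ft_force"])
for n in("top","side"):
    c=env.read_camera(n)
    for r in env.outline_of(n,"pan")[:1]:
        m=r["region"].astype(np.uint8); k=max(cv2.findContours(m,0,1)[0],key=cv2.contourArea); e=cv2.fitEllipse(k)
        print(n,r["confidence"],r["xy"],e,atz(*ray(c,r["xy"]),60),atz(*ray(c,e[0]),60))
    cv2.imwrite(f"pics/{n}3.png",c["image"][:,:,::-1])
plan([467,250,300],42)
E
```

```text
[ 0.3118183  -0.41665352 -1.05866105]
top 0.89 [170.8, 208.4] ((173.11512756347656, 206.6959991455078), (46.54045867919922, 47.21065139770508), 24.715940475463867) [467.61431737 318.51476223  60.        ] [471.60095405 313.37353084  60.        ]
side 0.63 [329.4, 341.3] ((329.23779296875, 343.4632568359375), (52.5322265625, 57.7020149230957), 96.70664978027344) [470.68648835 314.53919276  60.        ] [470.58563228 319.10655784  60.        ]
plan [0.1974, -0.8294, 0.0309] [-0.0, 0.0003, 0.0022] from [590.3  25.9 309.3] [-1.80e+02  3.00e-02  4.22e+01]
```

```bash
python3 - <<'E'
from h import *
plan([540,240,290],42)
E
```

```text
plan [0.3553, -0.6413, 0.0641] [-0.0, 0.0003, 0.0022] from [590.3  25.9 309.3] [-1.80e+02  3.00e-02  4.22e+01]
```

Emit:
{"op": "send_rows", "data": {
  "moves": [
    [[0.04,-0.06,0.06,0,0,0],[0.09,-0.15,0.06,0,0,0],[0.14,-0.26,0.06,0,0,0],[0.2,-0.37,0.06,0,0,0],[0.26,-0.47,0.06,0,0,0],[0.31,-0.56,0.06,0,0,0],[0.34,-0.62,0.06,0,0,0],[0.355,-0.64,0.06,0,0,0],[0.355,-0.64,0.06,0,0,0],[0.355,-0.64,0.06,0,0,0]]
  ]
}}

```text
t: 14.73
eef_pos: [540.7, 239.2, 291.5]
tcp_rot: [3.141, 0.001, 0.737]
ft_force: [-0.5, -0.5, -1.6]
opening: 0.618
```

```bash
python3 - <<'E'
from h import *
st=env.state(); c=env.read_camera("wrist"); im=c["image"][:,:,::-1].copy()
for r in env.outline_of("wrist","pan")[:1]:
    m=r["region"].astype(np.uint8); k=max(cv2.findContours(m,0,1)[0],key=cv2.contourArea); e=cv2.fitEllipse(cv2.convexHull(k))
    print(r["confidence"],r["xy"],e,atz(*ray(c,r["xy"],st),60),atz(*ray(c,e[0],st),60))
    cv2.ellipse(im,e,(0,0,255),1)
print([proj(c,[471+55*np.cos(a),315+55*np.sin(a),60],st).round() for a in np.radians([0,90,180,270])])
cv2.imwrite("pics/w3.png",im); np.save("w3.npy",np.array([st,c],dtype=object),allow_pickle=True)
plan([471,315,230],42)
E
```

```text
0.8 [317.5, 102.6] ((317.9806823730469, 103.86474609375), (85.02552032470703, 89.34745788574219), 2.26139235496521) [470.19404281 315.11922227  60.        ] [471.68074187 314.39704628  60.        ]
[array([349., 133.]), array([348.,  69.]), array([285.,  72.]), array([290., 136.])]
plan [-0.002, -0.3461, 0.2058] [0.0008, -0.0, 0.0015] from [541.1 238.5 291.9] [179.93  -0.    42.14]
```

View pics/w3.png

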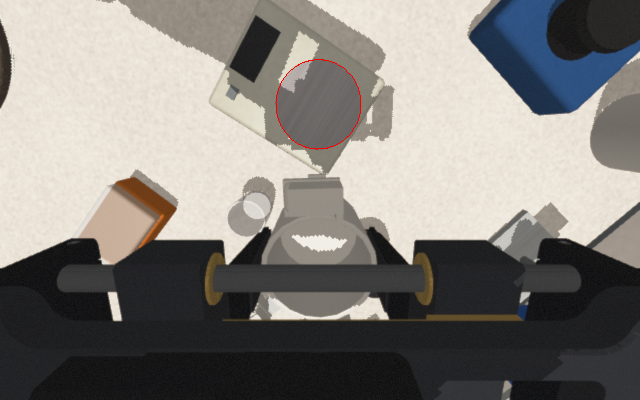

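The ellipse fits the pan, centred at (318,104), i.e. (471.5, 314.5) in world. All three cameras agree within about 4 mm.

Emit:
{"op": "send_rows", "data": {
  "moves": [
    [[0,-0.06,0.0,0,0,0],[0,-0.15,0.02,0,0,0],[0,-0.25,0.06,0,0,0],[0,-0.32,0.12,0,0,0],[0,-0.345,0.2,0,0,0],[0,-0.345,0.28,0,0,0],[0,-0.345,0.35,0,0,0],[0,-0.345,0.41,0,0,0],[0,-0.345,0.437,0,0,0],[0,-0.345,0.437,0,0,0],[0,-0.345,0.437,0,0,0]]
  ]
}}

```text
t: 15.75
eef_pos: [472.0, 315.7, 161.5]
tcp_rot: [3.14, -0.001, 0.735]
ft_force: [0.7, -0.9, -2.0]
opening: 0.618
```

Emit:
{"op": "send_rows", "data": {
  "moves": [
    [[0,0,0.015,0,0,0],[0,0,0.03,0,0,0],[0,0,0.045,0,0,0],[0,0,0.055,0,0,0],[0,0,0.06,0,0,0],[0,0,0.06,0,0,0]]
  ]
}}

```text
t: 16.25
eef_pos: [471.3, 316.2, 142.8]
tcp_rot: [3.14, -0.0, 0.737]
ft_force: [0.7, -0.5, -0.9]
opening: 0.616
```

Ease down in 1 mm steps, about 5 mm.

Emit:
{"op": "send_rows", "data": {
  "moves": [
    [[0,0.002,0.003,0,0,0],[0,0.004,0.006,0,0,0],[0,0.004,0.009,0,0,0],[0,0.004,0.012,0,0,0],[0,0.004,0.014,0,0,0],[0,0.004,0.014,0,0,0]]
  ]
}}

```text
t: 16.75
eef_pos: [472.2, 315.3, 138.8]
tcp_rot: [3.14, -0.001, 0.737]
ft_force: [0.4, 0.4, -1.8]
opening: 0.617
```

Emit:
{"op": "send_rows", "data": {
  "moves": [
    [[0,0,0.002,0,0,0],[0,0,0.004,0,0,0],[0,0,0.004,0,0,0]]
  ]
}}

```text
t: 17.0
eef_pos: [472.3, 315.4, 137.7]
tcp_rot: [3.14, -0.001, 0.737]
ft_force: [0.9, -0.3, -1.8]
opening: 0.617
```

Emit:
{"op": "send_rows", "data": {
  "moves": [
    [[0,0,0.002,0,0,0],[0,0,0.004,0,0,0],[0,0,0.004,0,0,0]]
  ]
}}

```text
t: 17.25
eef_pos: [472.3, 315.4, 136.6]
tcp_rot: [3.14, -0.001, 0.736]
ft_force: [-0.6, 0.3, 0.1]
opening: 0.615
```

Emit:
{"op": "send_rows", "data": {
  "moves": [
    [[0,0,0.002,0,0,0],[0,0,0.004,0,0,0],[0,0,0.004,0,0,0]]
  ]
}}

```text
t: 17.5
eef_pos: [472.3, 315.4, 135.4]
tcp_rot: [3.14, -0.001, 0.737]
ft_force: [0.0, -0.0, 2.4]
opening: 0.613
```

Emit:
{"op": "send_rows", "data": {
  "moves": [
    [[0,0,-0.002,0,0,0],[0,0,-0.004,0,0,0],[0,0,-0.005,0,0,0],[0,0,-0.005,0,0,0]]
  ]
}}

```text
t: 17.83
eef_pos: [472.3, 315.4, 136.8]
tcp_rot: [3.14, -0.001, 0.737]
ft_force: [0.5, 0.8, -0.1]
opening: 0.616
```

Emit:
{"op": "send_rows", "data": {
  "moves": [
    [[0,0,0,0,0,0],[0,0,0,0,0,0],[0,0,0,0,0,0],[0,0,0,0,0,0],[0,0,0,0,0,0],[0,0,0,0,0,0],[0,0,0,0,0,0],[0,0,0,0,0,0]]
  ],
  "grip": -1
}}

```text
t: 18.5
eef_pos: [472.2, 315.4, 136.8]
tcp_rot: [3.14, -0.001, 0.737]
ft_force: [-0.1, 1.0, -0.2]
opening: 0.996
```

Emit:
{"op": "send_rows", "data": {
  "moves": [
    [[0,0,-0.03,0,0,0],[0,0,-0.1,0,0,0],[0,0,-0.2,0,0,0],[0,0,-0.3,0,0,0],[0,0,-0.42,0,0,0],[0,0,-0.54,0,0,0],[0,0,-0.6,0,0,0]]
  ]
}}

```text
t: 19.08
eef_pos: [472.4, 315.7, 322.0]
tcp_rot: [3.139, -0.006, 0.737]
ft_force: [0.7, -0.8, 0.1]
opening: 0.995
```

```bash
python3 - <<'E'
from h import *
c=env.read_camera("top"); 
for t,z in (("lid_c",25),):
    for r in env.look_for("top",t)[:3]: print(t,r["confidence"],r["xy"],atz(*ray(c,r["xy"]),z))
cv2.imwrite("pics/top4.png",c["image"][:,:,::-1])
plan([570,40,330],-11)
E
```

```text
lid_c 0.88 [351.2, 153.2] [607.19146358 -94.40823679  25.        ]
plan [-0.3769, 0.8992, -0.0298] [-0.0004, -0.0053, 0.5912] from [472.6 315.8 321.1] [179.82  -0.42  42.21]
```

Emit:
{"op": "send_rows", "data": {
  "moves": [
    [[-0.37,0.9,-0.03,0,-0.005,0.59],[-0.37,0.9,-0.03,0,-0.005,0.59],[-0.37,0.9,-0.03,0,-0.005,0.59],[-0.37,0.9,-0.03,0,-0.005,0.59],[-0.37,0.9,-0.03,0,-0.005,0.59],[-0.37,0.9,-0.03,0,-0.005,0.59],[-0.37,0.9,-0.03,0,-0.005,0.59],[-0.37,0.9,-0.03,0,-0.005,0.59],[-0.37,0.9,-0.03,0,-0.005,0.59],[-0.37,0.9,-0.03,0,-0.005,0.59],[-0.37,0.9,-0.03,0,-0.005,0.59]]
  ]
}}

```text
t: 20.1
eef_pos: [570.6, 41.7, 325.7]
tcp_rot: [3.138, 0.006, -0.187]
ft_force: [0.2, 0.3, 0.5]
opening: 0.999
```

Emit:
{"op": "send_rows", "data": {
  "moves": [
    [[0.15,0.31,0,0,0,0],[0.15,0.31,0,0,0,0],[0.15,0.31,0,0,0,0],[0.15,0.31,0,0,0,0],[0.15,0.31,0,0,0,0]]
  ]
}}

```text
t: 20.52
eef_pos: [597.5, -58.4, 325.8]
tcp_rot: [3.138, 0.006, -0.189]
ft_force: [-0.3, 0.9, -0.2]
opening: 1.002
```

```bash
python3 - <<'E'
from h import *
st=env.state(); c=env.read_camera("wrist"); im=c["image"][:,:,::-1].copy(); np.save("w4.npy",np.array([st,c],dtype=object),allow_pickle=True)
for t,z in (("lid_c",25),("low_pot_c",62)):
    for r in env.look_for("wrist",t)[:2]: print(t,r["confidence"],r["xy"],atz(*ray(c,r["xy"],st),z))
for P in([590.5,25.5,115],[600.5,-98,50],[600.5,-98,14]):
    print(proj(c,P,st))
cv2.imwrite("pics/w4.png",cv2.resize(im[60:260,220:420],None,fx=3,fy=3,interpolation=cv2.INTER_CUBIC))
plan([600.5,-98,200],-11)
E
```

```text
lid_c 0.88 [326.8, 198.4] [601.71285457 -98.58537656  25.        ]
lid_c 0.62 [131.3, 4.6] [383.20561992 225.90954511  25.        ]
low_pot_c 0.91 [300.0, 118.1] [586.43482216  30.65717419  62.        ]
[301.14804287 120.0586792 ]
[326.29666453 201.85929089]
[325.88226722 196.69225493]
plan [0.0377, 0.1301, 0.4213] [0.0021, 0.0033, 0.0026] from [597.4 -57.3 326.3] [179.82   0.3  -10.76]
```

View pics/w4.png

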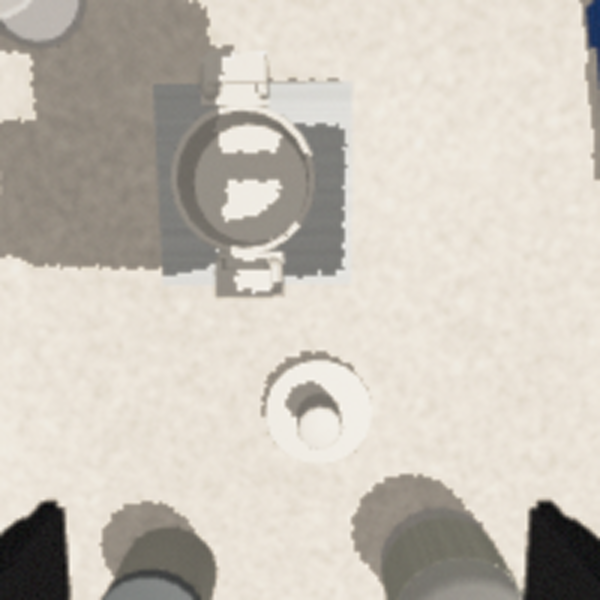

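The knob top is at crop (319,427) and the lower rim at (243,178). Both are within 1 px of the prediction, so I'll regrip the lid.

Emit:
{"op": "send_rows", "data": {
  "moves": [
    [[0.038,0.13,0.06,0.002,0.003,0],[0.038,0.13,0.16,0.002,0.003,0],[0.038,0.13,0.28,0.002,0.003,0],[0.038,0.13,0.4,0.002,0.003,0],[0.038,0.13,0.52,0.002,0.003,0],[0.038,0.13,0.64,0.002,0.003,0],[0.038,0.13,0.74,0.002,0.003,0],[0.038,0.13,0.83,0.002,0.003,0],[0.038,0.13,0.9,0.002,0.003,0],[0.038,0.13,0.95,0.002,0.003,0],[0.038,0.13,0.95,0.002,0.003,0],[0.038,0.13,0.95,0.002,0.003,0]]
  ]
}}

```text
t: 21.67
eef_pos: [599.8, -99.0, 41.2]
tcp_rot: [3.141, 0.001, -0.189]
ft_force: [0.5, 0.1, 0.8]
opening: 1.003
```

```bash
python3 - <<'E'
from h import *
plan([600.5,-98,28.5],-11)
E
```

```text
plan [0.0017, -0.0037, 0.0425] [0.0001, 0.0009, 0.0021] from [599.8 -99.   41.2] [ 1.7999e+02  8.0000e-02 -1.0810e+01]
```

Emit:
{"op": "send_rows", "data": {
  "moves": [
    [[0.002,-0.003,0.02,0,0,0],[0.002,-0.003,0.035,0,0,0],[0.002,-0.003,0.042,0,0,0],[0.002,-0.003,0.042,0,0,0]]
  ]
}}

```text
t: 22.0
eef_pos: [600.6, -99.3, 28.7]
tcp_rot: [3.141, 0.0, -0.19]
ft_force: [0.3, -0.7, 0.7]
opening: 1.002
```

Emit:
{"op": "send_rows", "data": {
  "moves": [
    [[0,0,0,0,0,0],[0,0,0,0,0,0],[0,0,0,0,0,0],[0,0,0,0,0,0],[0,0,0,0,0,0],[0,0,0,0,0,0],[0,0,0,0,0,0],[0,0,0,0,0,0],[0,0,0,0,0,0],[0,0,0,0,0,0],[0,0,0,0,0,0],[0,0,0,0,0,0]]
  ],
  "grip": 1
}}

```text
t: 23.0
eef_pos: [600.6, -99.4, 28.6]
tcp_rot: [3.141, 0.001, -0.19]
ft_force: [-0.2, 0.4, 0.1]
opening: 0.249
```

Emit:
{"op": "send_rows", "data": {
  "moves": [
    [[0,0,0,0,0,0],[0,0,0,0,0,0],[0,0,0,0,0,0],[0,0,0,0,0,0],[0,0,-0.04,0,0,0],[0,0,-0.12,0,0,0],[0,0,-0.23,0,0,0],[0,0,-0.35,0,0,0],[0,0,-0.46,0,0,0],[0,0,-0.56,0,0,0],[0,0,-0.6,0,0,0],[0,0,-0.6,0,0,0]]
  ]
}}

```text
t: 24.0
eef_pos: [601.6, -99.5, 212.9]
tcp_rot: [3.141, -0.006, -0.19]
ft_force: [0.2, 0.7, -1.2]
opening: 0.247
```

```bash
python3 - <<'E'
from h import *
st=env.state(); print(st["opening"],st["ft_force"])
plan([590.5,26,200],-11);plan([590.5,26,145],-11)
E
```

```text
0.24652422868724452 [ 0.22774439  0.6691066  -1.23915536]
plan [-0.1158, -0.4039, 0.0421] [0.0005, -0.0036, 0.0012] from [601.6 -99.5 212.9] [179.95  -0.33 -10.89]
plan [-0.1169, -0.404, 0.2254] [0.0005, -0.0036, 0.0012] from [601.6 -99.5 212.9] [179.95  -0.33 -10.89]
```

Emit:
{"op": "send_rows", "data": {
  "moves": [
    [[-0.02,-0.07,0,0,0,0],[-0.05,-0.17,0,0,0,0],[-0.08,-0.28,0,0,0,0],[-0.105,-0.36,0,0,0,0],[-0.115,-0.4,0,0,0,0],[-0.115,-0.4,0.05,0,0,0],[-0.115,-0.4,0.12,0,0,0],[-0.115,-0.4,0.16,0,0,0],[-0.115,-0.4,0.17,0,0,0],[-0.115,-0.4,0.17,0,0,0],[-0.115,-0.4,0.17,0,0,0]]
  ]
}}

```text
t: 24.92
eef_pos: [589.7, 24.7, 157.8]
tcp_rot: [3.141, 0.001, -0.191]
ft_force: [-0.9, 0.1, 0.6]
opening: 0.246
```

```bash
python3 - <<'E'
from h import *
plan([590.5,25.3,137],-11)
E
```

```text
plan [0.0023, -0.0025, 0.0694] [0.0002, 0.0003, 0.0009] from [589.7  24.7 157.8] [ 1.7998e+02  3.0000e-02 -1.0920e+01]
```

Emit:
{"op": "send_rows", "data": {
  "moves": [
    [[0.003,-0.003,0.01,0,0,0],[0.003,-0.003,0.02,0,0,0],[0.003,-0.003,0.03,0,0,0],[0.003,-0.003,0.04,0,0,0],[0.003,-0.003,0.05,0,0,0],[0.003,-0.003,0.06,0,0,0],[0.003,-0.003,0.066,0,0,0],[0.003,-0.003,0.066,0,0,0]]
  ]
}}

```text
t: 25.58
eef_pos: [590.4, 25.7, 137.3]
tcp_rot: [3.141, 0.001, -0.19]
ft_force: [0.2, 0.8, 0.4]
opening: 0.248
```

Emit:
{"op": "send_rows", "data": {
  "moves": [
    [[0,0,0.003,0,0,0],[0,0,0.006,0,0,0],[0,0,0.006,0,0,0]]
  ]
}}

```text
t: 25.83
eef_pos: [590.5, 25.7, 136.0]
tcp_rot: [3.141, 0.0, -0.19]
ft_force: [1.1, 0.2, -0.6]
opening: 0.248
```

Emit:
{"op": "send_rows", "data": {
  "moves": [
    [[0,0,0.002,0,0,0],[0,0,0.004,0,0,0],[0,0,0.004,0,0,0]]
  ]
}}

```text
t: 26.08
eef_pos: [590.8, 25.7, 135.6]
tcp_rot: [3.141, -0.001, -0.19]
ft_force: [-1.3, -0.1, 5.2]
opening: 0.249
```

Emit:
{"op": "send_rows", "data": {
  "moves": [
    [[0,0,0.001,0,0,0],[0,0,0.002,0,0,0],[0,0,0.002,0,0,0]]
  ]
}}

```text
t: 26.33
eef_pos: [591.0, 25.7, 135.5]
tcp_rot: [3.141, -0.001, -0.19]
ft_force: [-2.3, -0.9, 10.7]
opening: 0.246
```

Contact came at z = 135.6, exactly the seated height. Relax, release and retreat straight up.

Emit:
{"op": "send_rows", "data": {
  "moves": [
    [[0,0,-0.003,0,0,0],[0,0,-0.004,0,0,0],[0,0,-0.004,0,0,0]]
  ]
}}

```text
t: 26.58
eef_pos: [590.7, 25.7, 135.6]
tcp_rot: [3.141, -0.0, -0.19]
ft_force: [-0.3, 0.3, 2.0]
opening: 0.247
```

Emit:
{"op": "send_rows", "data": {
  "moves": [
    [[0,0,0,0,0,0],[0,0,0,0,0,0],[0,0,0,0,0,0],[0,0,0,0,0,0],[0,0,0,0,0,0],[0,0,0,0,0,0],[0,0,0,0,0,0],[0,0,0,0,0,0]]
  ],
  "grip": -1
}}

```text
t: 27.25
eef_pos: [590.6, 25.7, 135.4]
tcp_rot: [3.141, 0.0, -0.19]
ft_force: [0.7, -0.7, -0.1]
opening: 0.754
```

Emit:
{"op": "send_rows", "data": {
  "moves": [
    [[0,0,-0.04,0,0,0],[0,0,-0.12,0,0,0],[0,0,-0.23,0,0,0],[0,0,-0.35,0,0,0],[0,0,-0.47,0,0,0],[0,0.15,-0.58,0,0,0],[0,0.3,-0.65,0,0,0],[0,0.43,-0.65,0,0,0],[0,0.56,-0.65,0,0,0],[0,0.65,-0.65,0,0,0],[0,0.65,-0.65,0,0,0],[0,0.65,-0.65,0,0,0]]
  ]
}}

```text
t: 28.25
eef_pos: [553.2, -167.6, 330.4]
tcp_rot: [3.141, 0.001, -0.194]
ft_force: [-0.2, -0.2, 0.4]
opening: 0.998
```

```bash
python3 - <<'E'
from h import *
c=env.read_camera("side"); cv2.imwrite("pics/s5.png",cv2.resize(c["image"][90:390,180:460,::-1],None,fx=2,fy=2))
d=env.read_camera("top"); cv2.imwrite("pics/t5.png",cv2.resize(d["image"][60:320,110:510,::-1],None,fx=2,fy=2))
for n,cc in(("side",c),("top",d)):
    for t,z in (("lid_c",132),("top_pot_c",112),("low_pot_c",62)):
        for r in env.look_for(n,t)[:1]: print(n,t,r["confidence"],r["xy"],atz(*ray(cc,r["xy"]),z).round())
print(env.state()["eef_pos"],env.state()["t"])
E
```

```text
side top_pot_c 0.7 [328.0, 318.8] [476. 300. 112.]
side low_pot_c 0.79 [291.6, 229.8] [583.  36.  62.]
top lid_c 0.96 [298.9, 152.3] [593.  27. 132.]
top top_pot_c 0.6 [159.2, 207.9] [468. 327. 112.]
top low_pot_c 0.64 [307.5, 164.6] [574.   9.  62.]
[ 554.01372428 -164.79655098  330.48680711] 28.65
```

View pics/s5.png

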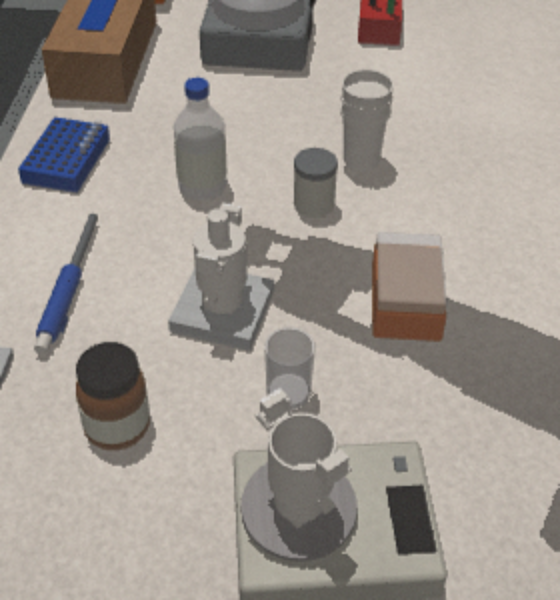

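View pics/t5.png

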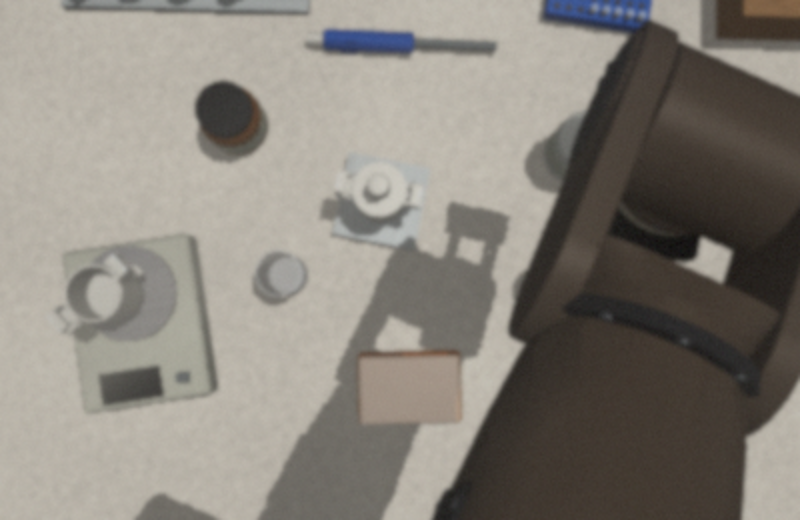

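```bash
python3 -c "
from cell import env
print(env.job_done(), env.state()['t'])"
```

```text
the job is handed in; nothing more can be done
the job is handed in; nothing more can be done
```

The job is done and handed in at about 29 s of the 72 s allowed. I set the lid down on clear table, raised the top pot 6 mm, turned it 53° anticlockwise and lifted it off. I stood it on the balance pan, then put the lid back on the lower pot in the dock.

**Last checks:**
- **Pot on the pan:** it stands upright. I released it within about 1 mm of the pan centre measured by the wrist camera (the side and top cameras agreed within about 5 mm). A rough eyeball of the last top picture suggested up to about 5 mm off centre; I did not measure it further.
- **Lid:** it met the rim at exactly the seated height and sits level on the docked pot. The last side-view search did not report the lid, but it shows in that picture and the top view found it.
- **Bystanders:** I saw no shift. In the last top picture the arm hides the bottle, canister and cups, but the side picture shows them where they were.
- **Forces:** the highest wrist reading was about 18 N, when the lid touched the table. The gripper ended open and clear of everything.

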